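# Enter the code on a push-button lock

## Robot

A 7-joint arm with a two-finger parallel gripper is mounted at the origin on the work surface. World frame = base frame: x ahead of the robot, y to its left, z up, the work surface at z = 0. Lengths are in m, angles in rad, forces in N, time in s.
With the tool pointing down it reaches from about 0.4 to 0.925 m from the base axis. Payload 5.6 kg.
Tool frame: the origin (TCP) lies midway between the tips of the shut fingers; the grasp point (between the pads) lies 19 mm behind it (env.grasp_offset is the distance from the TCP to the grasp point, in m); z points along the fingers, y is the line along which they close (so a half turn about z gives the same grasp; the last joint's range is limited). The gripper opens to 85 mm and grips with 20 to 120 N. Pads are 22 mm wide; open, the fingers measure 114 mm over their backs; the gripper's body (76 mm by 85 mm) begins 54 mm behind the grasp point. The pads swing forward as they close: fully open they stand 13 mm farther back than shut.
Start: joints at [1.111, 0.468, -0.012, 1.603, 0.006, 1.071, -0.056], TCP at [0.263, -0.594, 0.231] pointing down, gripper open.
Joint ranges: [-2.53, 2.53], [-0.31, 2.02], [-1.57, 1.55], [0.28, 2.44], [-1.29, 4.43], [0.15, 1.84], [-2.92, 2.92]. Speed limits (rad/s): [2.57, 2.57, 3.14, 3.14, 3.14, 3.14, 3.14].

## Interface

Orientations are given as a unit quaternion [x, y, z, w].
In Python, from cell import monitor, imaging, order, env gives the robot as it stands.
- The arm moves only by the tool apply_moves, never from a script. Its argument "motion" is a list of rows, each a list of 3 entries, a list of its own where there are three numbers: the shift along the tool's x, y, z in units of 30 cm (1.0 is 30 cm), then the turn, a rotation vector about the tool's x, y, z in units of 180 degrees (1.0 is 180 degrees), then the closure, from 0 (fully open) to 1 (shut). A call has 1 to 5 rows; each row shifts and turns the commanded pose from where the row before left it, along the tool's axes as they then stand; what a row does not reach is not made up. A row lasts 1/8 s, in which the tool goes at most 62.5 mm and 10.7 degrees, less where a joint would pass 70% of its speed; a pose out of reach is approached as far as the arm can. A call with a number of a shift or a turn outside -1 to 1 is refused whole. A call with a gripper value outside its range is refused whole. The fingers move at their own pace and stop on an object; "force" is the grip in N (left out, the last holds). Time passes only in rows, so rows that do not move let the fingers close. It gives the time, the measured TCP pose, the force, the opening and the grip force at its end, in the units of the state.
- monitor.sense(): the state, without advancing time (a new reading comes with each control period).
- imaging.capture(name): name is "scene" or "side" or "wrist"; returns (picture, depth): 384x512x3 uint8, red, green, blue; 384x512 float32, m along the optical axis (not along the pixel's ray), 0 where there is no reading.
- imaging.camera_model(name): a dict with "fx", "fy", "cx", "cy" (pixels), "distortion" ([k1, k2, p1, p2, k3] as OpenCV has them; the pictures are not rectified), "origin" and "rotation" of the camera in the world. Camera axes: x right, y down, z forward; pixel columns grow to the right and rows downward; lengths in m; the calibration is good to about 2 mm. A picture is of the moment at which its call begins: read the wrist's pose just before it. camera_model takes no time and is no camera call; for the wrist camera it gives the pose at the moment of the call.
- order.sign_off(): hands the job in; it is judged then, once.
The state is a dict: "time": time; "joint_positions": joint angles; "qd": joint speeds; "effort": joint torques, N m; "tcp_pos": TCP position; "eef_rot": TCP orientation; "contact_force": force on the tool from outside, world axes, zero at the start; "torque": the same for the moment, N m; "width": opening from 0.0 (shut) to 1.0 (fully open); "gripper_force": force on a finger pad.
Only numpy, scipy, OpenCV 4.12 (cv2) and the standard library are available. Lean on these libraries where they do the work, as an engineer would, in place of code of your own. Each camera call takes 0.05 s, during which the arm holds its last target. There are 200 camera calls.

## Task

Test the code lock lying on the locksmith's bench: with the fingertips press the blue key, then the yellow key, then the green key, each lightly and all the way down, where it stays. Leave the red key up. Only press the keys: do not lift them out of the lock, and do not disturb the other things on the bench.

Things in the scene. Friction and masses are not known exactly. Their poses are not given: they have to be found in the camera images.
- lock: Push-button code lock lying face up, fixed to the bench: aluminium case 85 (x) x 300 (y) x 45 mm high, origin at the centre of its underside, z up. Four key units sit in a row along y at -110, -55, 0 and +55 mm, any colour in any place. At y = +112 mm a round thumb-turn (42 mm wide, top 73 mm above the bench), not used, and a brass bolt sticking out of the +x side.
- unit_blue: The blue key's unit: a loose black block 36 x 36 x 30 mm (0.25 kg) standing in a 25 mm deep pocket of the case with 1.5 mm play each side, so that its top is 5 mm above the case; it lifts out if pulled. Origin at the centre of its underside, 20 mm above the bench; z up.
- top_blue (a point): Centre of the top face of the blue key, a blue round plastic cap 26 mm in diameter that stands 22 mm above its black unit (72 mm above the bench) when up. Moves down with the key. The cap is sprung on the key's stem: it gives 0.7 mm per newton, up to 8 mm, and springs back.
- key_blue (a joint): How far the blue key's stem is down, m: 0 to 1 mm at the start (up), 0.010 all the way down. Friction of 3 N resists it and it stays where it is left. The cap gives 2 mm, then the key goes down at 3 N; after 12 mm of push it is at its stop and the cap gives 6 mm more, to 12 N, before it is hard. A push of 5 to 9 N is right.
- unit_yellow: The yellow key's unit: a loose black block 36 x 36 x 30 mm (0.25 kg) standing in a 25 mm deep pocket of the case with 1.5 mm play each side, so that its top is 5 mm above the case; it lifts out if pulled. Origin at the centre of its underside, 20 mm above the bench; z up.
- top_yellow (a point): Centre of the top face of the yellow key, a yellow round plastic cap 26 mm in diameter that stands 22 mm above its black unit (72 mm above the bench) when up. Moves down with the key. The cap is sprung on the key's stem: it gives 0.7 mm per newton, up to 8 mm, and springs back.
- key_yellow (a joint): How far the yellow key's stem is down, m: 0 to 1 mm at the start (up), 0.010 all the way down. Friction of 3 N resists it and it stays where it is left. The cap gives 2 mm, then the key goes down at 3 N; after 12 mm of push it is at its stop and the cap gives 6 mm more, to 12 N, before it is hard. A push of 5 to 9 N is right.
- unit_green: The green key's unit: a loose black block 36 x 36 x 30 mm (0.25 kg) standing in a 25 mm deep pocket of the case with 1.5 mm play each side, so that its top is 5 mm above the case; it lifts out if pulled. Origin at the centre of its underside, 20 mm above the bench; z up.
- top_green (a point): Centre of the top face of the green key, a green round plastic cap 26 mm in diameter that stands 22 mm above its black unit (72 mm above the bench) when up. Moves down with the key. The cap is sprung on the key's stem: it gives 0.7 mm per newton, up to 8 mm, and springs back.
- key_green (a joint): How far the green key's stem is down, m: 0 to 1 mm at the start (up), 0.010 all the way down. Friction of 3 N resists it and it stays where it is left. The cap gives 2 mm, then the key goes down at 3 N; after 12 mm of push it is at its stop and the cap gives 6 mm more, to 12 N, before it is hard. A push of 5 to 9 N is right.
- unit_red: The red key's unit: a loose black block 36 x 36 x 30 mm (0.25 kg) standing in a 25 mm deep pocket of the case with 1.5 mm play each side, so that its top is 5 mm above the case; it lifts out if pulled. Origin at the centre of its underside, 20 mm above the bench; z up.
- top_red (a point): Centre of the top face of the red key, a red round plastic cap 26 mm in diameter that stands 22 mm above its black unit (72 mm above the bench) when up. Moves down with the key. The cap is sprung on the key's stem: it gives 0.7 mm per newton, up to 8 mm, and springs back.
- key_red (a joint): How far the red key's stem is down, m: 0 to 1 mm at the start (up), 0.010 all the way down. Friction of 3 N resists it and it stays where it is left. The cap gives 2 mm, then the key goes down at 3 N; after 12 mm of push it is at its stop and the cap gives 6 mm more, to 12 N, before it is hard. A push of 5 to 9 N is right.
- padlock: Brass padlock lying flat: body 45 x 45 x 18 mm with a steel shackle reaching 50 mm from the origin to +x; origin under the body's centre. Bystander.
- jar: Closed jar, 52 mm in diameter, 55 mm high, origin under its centre. Bystander.
- screwdriver: Screwdriver with orange handle, 170 mm long, lying along its x axis, handle to -x, about 25 mm thick. Bystander.
- brass_key: Brass key lying flat, 79 mm long, 5 mm thick; origin under the centre of its round 32 mm bow, blade to +x. Bystander.
- lock_barrel: Steel lock cylinder, 60 mm long (x), 32 mm high, lying on the bench; origin under its centre. Bystander.
- blank_tray: Open red plastic tray 140 x 100 x 35 mm, origin under its centre. Bystander.
Mind the look-alikes: they are no part of the job. Leave any purple look-alike of the unit_yellow alone.

How it is judged:
On the way, in this order (a step that is already met when the one before it is completed fails the run):
1. the blue key is down and the other keys are up (value of joint key_blue above 0.006 m and value of joint each of key_yellow, key_green, key_red below 0.003 m), for 0.1 s.
2. the yellow key is down, the keys before it still down and the other keys are up (value of joint each of key_blue, key_yellow above 0.006 m and value of joint each of key_green, key_red below 0.003 m), for 0.1 s.
3. the green key is down, the keys before it still down and the other keys are up (value of joint each of key_blue, key_yellow, key_green above 0.006 m and value of joint key_red below 0.003 m), for 0.1 s.
At the end, for the whole second after the job is handed in: The blue, yellow and green keys are each more than 6 mm down (of 10 mm), the red key less than 3 mm; every key unit is at rest in its pocket within 6 mm of its starting place, and each bystander within 15 mm of its own (all of step 3 and distance of each of unit_blue, unit_yellow, unit_green, unit_red from where it was at the start of the episode below 0.006 m and distance of each of padlock, jar, screwdriver, brass_key, lock_barrel, blank_tray from where it was at the start of the episode below 0.015 m and linear speed of each of unit_blue, unit_yellow, unit_green, unit_red below 0.02 m/s); the robot touches nothing.
It fails at once if the red key is pressed more than 3 mm down (value of joint key_red above 0.003 m).
It fails at once if a key goes down out of order: yellow more than 3 mm before blue is 6 mm down, or green before yellow ((value of joint key_yellow above 0.003 m and value of joint key_blue below 0.006 m) or (value of joint key_green above 0.003 m and value of joint key_yellow below 0.006 m)).
It fails at once if a key's unit is lifted or shifted more than 6 mm (distance of any of unit_blue, unit_yellow, unit_green, unit_red from where it was at the start of the episode above 0.006 m).
It fails at once if the robot pushes on a key, its unit or the lock's case with more than 20 N (not lightly) (contact force between any of the arm, the fingers and unit_blue above 20 N or contact force between any of the arm, the fingers and unit_yellow above 20 N or contact force between any of the arm, the fingers and unit_green above 20 N or contact force between any of the arm, the fingers and unit_red above 20 N or contact force between any of the arm, the fingers and lock above 20 N).
It fails at once if a bystander is moved more than 15 mm (distance of any of padlock, jar, screwdriver, brass_key, lock_barrel, blank_tray from where it was at the start of the episode above 0.015 m).
It also fails if it takes over 42 s, if anything falls off the work surface, if the arm or the gripper's body presses on something with over 40 N, if the wrist force passes 120 N, or if a joint passes its speed limit or range.

## Working session

There is one attempt and no reset: what is moved stays moved. The work goes in short steps, Python scripts to look and compute and a tool call to move; the robot and the scene stay as the last step left them, time stands still between calls to the robot, and variables do not carry over. Pictures are saved under pics/ and viewed, at most 10 in all, crops included, and the job is handed in when it is done.

Besides the shell and the picture viewer there is one more tool, called after "Call:" by a JSON object that holds its "name" and its "arguments". apply_moves: Moves the arm, as the interface text tells. Its arguments: {"type":"object","properties":{"motion":{"type":"array"},"force":{"type":"number"}},"required":["motion"]}

```bash
mkdir -p pics; ls; python3 - <<'E'
from cell import monitor, imaging, order, env
import cv2,numpy as np
s=monitor.sense();print(s)
ims=[]
for n in("scene","side"):
    p,d=imaging.capture(n);np.savez(f"{n}.npz",p=p,d=d)
    m=imaging.camera_model(n);print(n,m)
    cv2.imwrite(f"pics/{n}0.png",p[:,:,::-1])
E
```

```text
pics
{'time': 0.0, 'joint_positions': array([ 1.1110124 ,  0.46839762, -0.01160233,  1.60364413,  0.00600134,
        1.07144657, -0.05634265]), 'qd': array([-0.00066894,  0.00240665,  0.00081713,  0.00240603,  0.00178134,
       -0.00212467, -0.00143986]), 'effort': array([-6.53093011e-04, -5.32384622e+01,  2.09899008e-02, -2.51304370e+01,
        1.12984728e-02,  7.76786241e-03, -4.58389934e-06]), 'tcp_pos': array([ 0.26283285, -0.59385115,  0.2303166 ]), 'eef_rot': array([ 9.78375433e-01,  2.06834826e-01, -2.55643259e-04, -8.94805851e-04]), 'contact_force': array([-0.67539074, -0.16388938,  0.52676142]), 'torque': array([-0.03917139,  0.0209821 , -0.01582308]), 'gripper_force': 0.0, 'width': 1.0024535284336722}
scene {'fx': 364.80004059587355, 'fy': 364.80004059587355, 'cx': 257.4759972962697, 'cy': 188.67472792332998, 'distortion': array([-0.03587656,  0.        ,  0.        ,  0.        ,  0.        ]), 'origin': array([1.08762498, 0.2410575 , 0.92015657]), 'rotation': array([ 0.61478298,  0.73624303, -0.21616833, -0.18237144])}
side {'fx': 351.1381808476195, 'fy': 351.1381808476195, 'cx': 255.95308544917188, 'cy': 193.26568267897042, 'distortion': array([-0.0126993,  0.       ,  0.       ,  0.       ,  0.       ]), 'origin': array([ 0.39394951, -0.41318762,  0.64559388]), 'rotation': array([ 0.9120756 , -0.13347717,  0.06116165, -0.38283311])}
```

View pics/scene0.png

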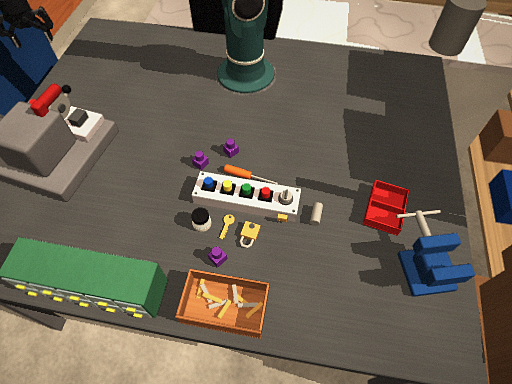

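View pics/side0.png

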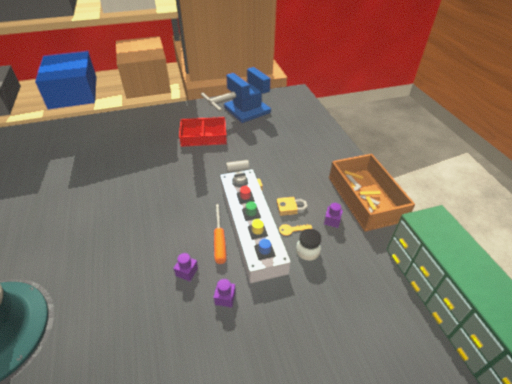

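Both views show the lock. In the scene view blue is at (209,184), yellow (228,187), green (246,190), red (266,194) and the thumb-turn (286,197). In the side view blue is at (264,246), yellow (258,227), green (251,209) and red (245,193). The purple look-alikes are off to the sides.

```bash
cat > h.py <<'E'
from cell import monitor, imaging, order, env
import cv2,numpy as np
from scipy.spatial.transform import Rotation as R
HUE=dict(blue=(105,125),yellow=(22,33),green=(45,85),red=(0,6))
def rays(m,uv):
    K=np.array([[m['fx'],0,m['cx']],[0,m['fy'],m['cy']],[0,0,1]])
    n=cv2.undistortPoints(np.array(uv,float).reshape(-1,1,2),K,np.array(m['distortion']))[:,0]
    q=np.array(m['rotation']); r=R.from_quat(q) if q.size==4 else R.from_matrix(q)
    return r.apply(np.c_[n,np.ones(len(n))])
def onplane(m,uv,z):
    d=rays(m,uv);o=np.array(m['origin'])
    return o+d*((z-o[2])/d[:,2])[:,None]
def blob(p,c,near=None,rad=14):
    h=cv2.cvtColor(p,cv2.COLOR_RGB2HSV);a,b=HUE[c]
    k=cv2.inRange(h,(a,110,70),(b,255,255))
    if c=='red':k|=cv2.inRange(h,(174,110,70),(180,255,255))
    if near is not None:
        w=np.zeros_like(k);cv2.circle(w,near,rad,255,-1);k&=w
    return k
E
python3 - <<'E'
from h import *
N=dict(scene=dict(blue=(209,184),yellow=(228,187),green=(246,190),red=(266,194)),side=dict(blue=(264,246),yellow=(258,227),green=(251,209),red=(245,193)))
for c in HUE:
    for n in N:
        f=np.load(n+".npz");m=imaging.camera_model(n)
        k=blob(f['p'],c,N[n][c]);v,u=np.nonzero(k)
        if len(u)==0: print(c,n,'none');continue
        d=rays(m,np.c_[u,v]);P=np.array(m['origin'])+d*f['d'][v,u][:,None]
        t=P[P[:,2]>np.percentile(P[:,2],90)-.006]
        print(c,n,len(u),(u.mean().round(1),v.mean().round(1)),'plane',onplane(m,[[u.mean(),v.mean()]],.068)[0].round(4),'zmax',np.percentile(P[:,2],[50,95]).round(4),'top',((t.max(0)+t.min(0))/2).round(4),len(t))
E
```

```text
blue scene 81 (np.float64(208.4), np.float64(181.8)) plane [0.5477 0.0055 0.068 ] zmax [0.0709 0.0748] top [0.5456 0.0043 0.0719] 58
blue side 101 (np.float64(264.6), np.float64(244.2)) plane [0.5442 0.0022 0.068 ] zmax [0.0709 0.0727] top [ 0.4745 -0.1997  0.3561] 98
yellow scene 69 (np.float64(227.3), np.float64(184.4)) plane [0.5466 0.0598 0.068 ] zmax [0.0718 0.0745] top [0.5463 0.0587 0.072 ] 56
yellow side 151 (np.float64(257.2), np.float64(226.3)) plane [0.5437 0.0524 0.068 ] zmax [0.0697 0.0727] top [0.5444 0.0574 0.0699] 94
green scene 69 (np.float64(246.5), np.float64(188.1)) plane [0.5492 0.1152 0.068 ] zmax [0.0723 0.0748] top [0.8131 0.1715 0.4944] 55
green side 63 (np.float64(250.8), np.float64(205.5)) plane [0.5478 0.1153 0.068 ] zmax [0.0715 0.073 ] top [0.5465 0.1123 0.0721] 63
red scene 89 (np.float64(265.4), np.float64(192.0)) plane [0.5524 0.169  0.068 ] zmax [0.0711 0.0741] top [0.8127 0.1988 0.494 ] 61
red side 112 (np.float64(244.6), np.float64(192.1)) plane [0.546  0.1614 0.068 ] zmax [0.0692 0.0719] top [0.5471 0.169  0.0696] 71
```

```bash
python3 - <<'E'
from h import *
f=np.load("scene.npz");m=imaging.camera_model("scene")
v,u=np.mgrid[0:384:1,0:512:1];v=v.ravel();u=u.ravel()
P=(np.array(m['origin'])+rays(m,np.c_[u,v])*f['d'][v,u][:,None]);ok=(f['d'][v,u]>0)&(P[:,0]>.1)&(P[:,0]<.9)&(P[:,1]>-.75)&(P[:,1]<.3)
P=P[ok]
print("rows x .1.., cols y -.75.. max z cm")
for x in np.arange(.1,.9,.05):
    print(round(x,2),[int(100*max([0,*P[(abs(P[:,0]-x)<.025)&(abs(P[:,1]-y)<.025)][:,2]])) for y in np.arange(-.75,.3,.05)])
c=np.array([.546,.004,.24]);s=monitor.sense();Rt=R.from_quat(s['eef_rot'])
print(Rt.inv().apply(c-s['tcp_pos'])/.3)
E
```

```text
rows x .1.., cols y -.75.. max z cm
0.1 [0, 0, 0, 0, 0, 0, 0, 0, 0, 0, 0, 0, 0, 0, 1, 1, 1, 0, 0, 0, 0]
0.15 [0, 0, 0, 0, 0, 0, 0, 0, 0, 0, 0, 0, 0, 0, 0, 0, 0, 0, 0, 0, 0]
0.2 [0, 0, 0, 0, 34, 0, 0, 0, 0, 0, 0, 0, 0, 0, 0, 0, 0, 0, 0, 0, 0]
0.25 [0, 0, 30, 34, 39, 34, 0, 0, 0, 0, 0, 0, 0, 0, 0, 0, 0, 0, 0, 0, 0]
0.3 [0, 5, 34, 40, 40, 14, 0, 0, 0, 0, 0, 0, 0, 0, 0, 0, 0, 0, 0, 0, 0]
0.35 [0, 5, 6, 0, 0, 15, 8, 8, 5, 0, 0, 0, 0, 0, 0, 5, 5, 0, 0, 0, 0]
0.4 [0, 0, 0, 0, 0, 21, 21, 10, 5, 0, 0, 0, 0, 0, 2, 5, 5, 0, 0, 0, 0]
0.45 [0, 0, 0, 18, 18, 21, 21, 8, 5, 0, 0, 0, 0, 2, 5, 0, 2, 2, 1, 0, 0]
0.5 [0, 0, 14, 18, 18, 21, 21, 5, 0, 0, 0, 0, 0, 0, 4, 4, 4, 5, 4, 5, 4]
0.55 [0, 0, 5, 18, 18, 18, 18, 5, 0, 0, 0, 0, 0, 0, 4, 7, 7, 7, 7, 7, 7]
0.6 [0, 0, 5, 13, 18, 18, 18, 5, 0, 0, 0, 0, 0, 0, 4, 5, 4, 4, 5, 4, 5]
0.65 [0, 0, 0, 4, 5, 5, 5, 5, 0, 0, 0, 0, 0, 0, 0, 5, 5, 2, 2, 0, 0]
0.7 [0, 0, 0, 0, 0, 0, 0, 0, 0, 0, 0, 0, 0, 0, 0, 0, 3, 1, 1, 0, 0]
0.75 [0, 0, 0, 0, 0, 0, 0, 0, 0, 0, 0, 0, 0, 0, 0, 0, 5, 5, 0, 0, 0]
0.8 [0, 0, 0, 0, 0, 0, 0, 12, 12, 12, 12, 12, 12, 12, 12, 6, 6, 6, 6, 6, 0]
0.85 [0, 0, 0, 0, 0, 0, 0, 12, 12, 12, 12, 12, 12, 12, 12, 6, 6, 2, 2, 6, 0]
[ 1.66967717 -1.44048601 -0.02977616]
```

Call:
{"name": "apply_moves", "arguments": {"motion": [[[0,0,-0.15],[0,0,0],1],[[0,0,-0.15],[0,0,0],1],[[0.1,-0.1,0],[0,0,0],1],[[0.13,-0.12,0],[0,0,0],1],[[0.13,-0.12,0],[0,0,0],1]]}}

```text
time: 0.72
tcp_pos: [0.3209, -0.4557, 0.3209]
eef_rot: [0.978, 0.207, -0.0, -0.0]
contact_force: [0.5, 1.1, 0.5]
width: -0.003
gripper_force: 0.0
```

Call:
{"name": "apply_moves", "arguments": {"motion": [[[0.13,-0.12,0],[0,0,0],1],[[0.13,-0.12,0],[0,0,0],1],[[0.13,-0.12,0],[0,0,0],1],[[0.13,-0.12,0],[0,0,0],1],[[0.13,-0.12,0],[0,0,0],1]]}}

```text
time: 1.35
tcp_pos: [0.4263, -0.2121, 0.3211]
eef_rot: [0.978, 0.207, -0.0, 0.0]
contact_force: [0.9, -0.8, -0.2]
width: 0.004
gripper_force: 0.0
```

Call:
{"name": "apply_moves", "arguments": {"motion": [[[0.13,-0.11,0],[0,0,0],1],[[0.13,-0.11,0],[0,0,0],1],[[0.13,-0.1,0],[0,0,0],1],[[0.1,-0.1,0],[0,0,0],1],[[0,0,0],[0,0,0],1]]}}

```text
time: 1.98
tcp_pos: [0.5099, -0.0353, 0.3209]
eef_rot: [0.978, 0.21, -0.0, -0.001]
contact_force: [-0.6, -0.7, 0.8]
width: 0.001
gripper_force: 0.0
```

Look with the wrist camera for a refined measurement.

```bash
python3 - <<'E'
from h import *
m=imaging.camera_model("wrist");s=monitor.sense();p,d=imaging.capture("wrist")
np.savez("w.npz",p=p,d=d);cv2.imwrite("pics/wrist1.png",p[:,:,::-1])
for c in HUE:
    k=blob(p,c);n,l,st,ce=cv2.connectedComponentsWithStats(k)
    for i in range(1,n):
        if st[i,4]>60:
            v,u=np.nonzero(l==i)
            P=np.array(m['origin'])+rays(m,np.c_[u,v])*d[v,u][:,None]
            t=P[(P[:,2]>.069)&(P[:,2]<.076)]
            print(c,st[i,4],ce[i].round(),onplane(m,[ce[i]],.072)[0].round(4),'top',((t.max(0)+t.min(0))/2).round(4) if len(t) else '', t.mean(0).round(4) if len(t) else '')
print(s['tcp_pos'],s['eef_rot'],m['origin'])
E
```

```text
blue 74 [235. 128.] [0.545  0.0032 0.072 ] top [0.5442 0.0027 0.0706] [0.5432 0.0013 0.0703]
yellow 904 [175.  14.] [0.6387 0.1229 0.072 ] top  
yellow 159 [466.  11.] [ 0.786 -0.196  0.072] top  
yellow 205 [102.  20.] [0.5971 0.2019 0.072 ] top  
yellow 695 [219.  45.] [0.63   0.0613 0.072 ] top  
yellow 127 [505.  35.] [ 0.7855 -0.2561  0.072 ] top  
yellow 375 [198. 110.] [0.5463 0.0566 0.072 ] top [0.5456 0.0579 0.0712] [0.5458 0.0575 0.0709]
green 324 [159.  91.] [0.5473 0.1117 0.072 ] top [0.5473 0.1123 0.0715] [0.5472 0.1122 0.0712]
red 469 [121.  73.] [0.5493 0.1628 0.072 ] top [0.5487 0.1674 0.0709] [0.5486 0.1674 0.0704]
[ 0.50989397 -0.03530369  0.32094377] [ 9.77674502e-01  2.10123482e-01 -3.26984820e-05 -8.30765092e-04] [ 0.57454879 -0.00617976  0.46289629]
```

View pics/wrist1.png

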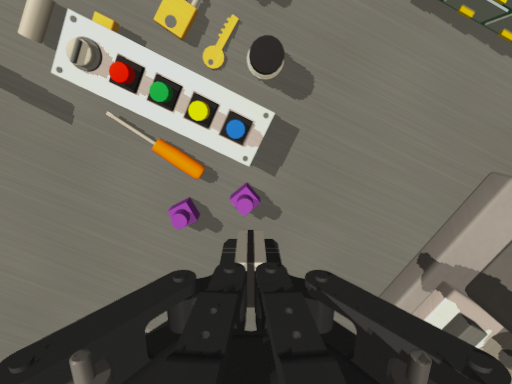

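The wrist view shows blue at (235,128), yellow (198,110), green (159,91) and red (121,73). Its positions agree with the fixed cameras to about 2 mm, so I'll go down over blue.

Call:
{"name": "apply_moves", "arguments": {"motion": [[[0.08,-0.035,0.15],[0,0,0],1],[[0.079,-0.034,0.17],[0,0,0],1],[[0,0,0.18],[0,0,0],1],[[0,0,0.15],[0,0,0],1],[[0,0,0.1],[0,0,0],1]]}}

```text
time: 2.65
tcp_pos: [0.5431, -0.003, 0.0937]
eef_rot: [0.979, 0.206, -0.002, 0.0]
contact_force: [0.9, 0.5, 0.9]
width: 0.002
gripper_force: 0.0
```

Call:
{"name": "apply_moves", "arguments": {"motion": [[[0,0,0],[0,0,0],1],[[0,0,0],[0,0,0],1]]}}

```text
time: 2.9
tcp_pos: [0.5454, -0.0017, 0.0974]
eef_rot: [0.978, 0.206, 0.001, 0.0]
contact_force: [0.9, 0.9, 1.2]
width: -0.0
gripper_force: 0.0
```

Call:
{"name": "apply_moves", "arguments": {"motion": [[[0.006,-0.014,0],[0,0,0],1],[[0,0,0.04],[0,0,0],1],[[0,0,0.03],[0,0,0],1],[[0,0,0],[0,0,0],1],[[0,0,0],[0,0,0],1]]}}

```text
time: 3.52
tcp_pos: [0.5446, 0.0037, 0.0751]
eef_rot: [0.978, 0.207, -0.0, -0.0]
contact_force: [0.3, 0.4, 0.2]
width: 0.004
gripper_force: 0.0
```

Call:
{"name": "apply_moves", "arguments": {"motion": [[[0,0,0.01],[0,0,0],1],[[0,0,0.01],[0,0,0],1],[[0,0,0.01],[0,0,0],1],[[0,0,0],[0,0,0],1],[[0,0,0],[0,0,0],1]]}}

```text
time: 4.15
tcp_pos: [0.5449, 0.0036, 0.0664]
eef_rot: [0.978, 0.207, 0.0, 0.0]
contact_force: [1.2, -0.5, 0.6]
width: 0.006
gripper_force: 1.1
```

Call:
{"name": "apply_moves", "arguments": {"motion": [[[0,0,0.01],[0,0,0],1],[[0,0,0],[0,0,0],1],[[0,0,0],[0,0,0],1]]}}

```text
time: 4.53
tcp_pos: [0.5449, 0.0037, 0.0633]
eef_rot: [0.978, 0.207, 0.0, 0.0]
contact_force: [1.0, -0.1, 2.0]
width: -0.001
gripper_force: 1.2
```

```bash
python3 - <<'E'
from h import *
p,d=imaging.capture("side")
cv2.imwrite("pics/side2.png",cv2.resize(p[150:310,170:350],None,fx=3,fy=3)[:,:,::-1])
print(monitor.sense()['contact_force'])
E
```

```text
[ 1.70289379 -0.23557273  2.49954204]
```

View pics/side2.png

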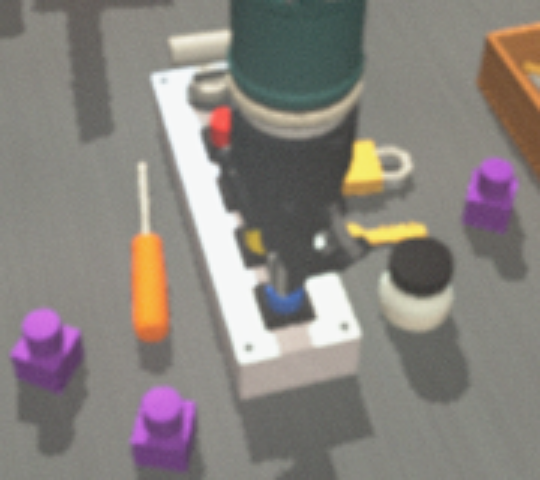

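The fingertips stand on the blue cap at about (285,292) in the crop, and the force is starting to rise. I'll keep pressing gently.

Call:
{"name": "apply_moves", "arguments": {"motion": [[[0,0,0.01],[0,0,0],1],[[0,0,0],[0,0,0],1],[[0,0,0.007],[0,0,0],1],[[0,0,0],[0,0,0],1],[[0,0,0],[0,0,0],1]]}}

```text
time: 5.2
tcp_pos: [0.5449, 0.0037, 0.0584]
eef_rot: [0.978, 0.207, 0.0, 0.0]
contact_force: [0.9, -0.8, 4.9]
width: 0.002
gripper_force: 2.7
```

Call:
{"name": "apply_moves", "arguments": {"motion": [[[0,0,0.005],[0,0,0],1],[[0,0,0],[0,0,0],1],[[0,0,0],[0,0,0],1]]}}

```text
time: 5.58
tcp_pos: [0.5449, 0.0037, 0.0571]
eef_rot: [0.978, 0.207, 0.0, 0.0]
contact_force: [1.0, -0.7, 7.0]
width: 0.003
gripper_force: 3.6
```

Call:
{"name": "apply_moves", "arguments": {"motion": [[[0,0,-0.03],[0,0,0],1],[[0,0,-0.1],[0,0,0],1],[[0,0,0],[0,0,0],1],[[0.04,-0.08,0],[0,0,0],1],[[0.037,-0.083,0],[0,0,0],1]]}}

```text
time: 6.2
tcp_pos: [0.5448, 0.0577, 0.0946]
eef_rot: [0.979, 0.206, -0.001, -0.0]
contact_force: [0.3, -0.2, 0.4]
width: -0.005
gripper_force: 0.0
```

Call:
{"name": "apply_moves", "arguments": {"motion": [[[0,0,0],[0,0,0],1],[[0,0,0],[0,0,0],1],[[0,0,0],[0,0,0],1]]}}

```text
time: 6.58
tcp_pos: [0.5457, 0.0563, 0.0952]
eef_rot: [0.979, 0.206, -0.001, 0.0]
contact_force: [0.4, -0.8, -0.5]
width: 0.003
gripper_force: 0.0
```

```bash
python3 - <<'E'
from h import *
m=imaging.camera_model("side");p,d=imaging.capture("side")
cv2.imwrite("pics/side3.png",cv2.resize(p[150:310,170:350],None,fx=3,fy=3)[:,:,::-1])
k=blob(p,'blue',(264,246),16);v,u=np.nonzero(k)
P=np.array(m['origin'])+rays(m,np.c_[u,v])*d[v,u][:,None];print(len(u),np.percentile(P[:,2],[20,50,80,95]))
E
```

```text
89 [0.06052687 0.0614116  0.06214991 0.0631347 ]
```

View pics/side3.png

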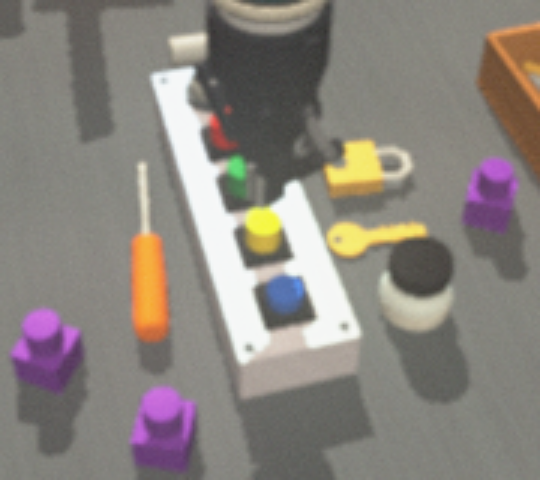

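The blue cap, at (285,295) in the crop, is now about 10 mm lower with its top at z≈0.062. The yellow cap at (263,230) is still up, with the fingers above it. Pressing yellow next.

Call:
{"name": "apply_moves", "arguments": {"motion": [[[0,-0.004,0.04],[0,0,0],1],[[0,0,0.03],[0,0,0],1],[[0,0,0.01],[0,0,0],1],[[0,0,0.01],[0,0,0],1],[[0,0,0],[0,0,0],1]]}}

```text
time: 7.25
tcp_pos: [0.5452, 0.0587, 0.0686]
eef_rot: [0.978, 0.207, -0.0, 0.0]
contact_force: [-1.4, -0.2, 2.4]
width: -0.003
gripper_force: 1.0
```

Call:
{"name": "apply_moves", "arguments": {"motion": [[[0,0,0.01],[0,0,0],1],[[0,0,0.01],[0,0,0],1],[[0,0,0.01],[0,0,0],1],[[0,0,0],[0,0,0],1],[[0,0,0],[0,0,0],1]]}}

```text
time: 7.88
tcp_pos: [0.5456, 0.0588, 0.0597]
eef_rot: [0.978, 0.207, 0.0, 0.0]
contact_force: [-0.7, -0.2, 3.9]
width: 0.005
gripper_force: 1.7
```

Call:
{"name": "apply_moves", "arguments": {"motion": [[[0,0,0.005],[0,0,0],1],[[0,0,0.004],[0,0,0],1],[[0,0,0],[0,0,0],1],[[0,0,0],[0,0,0],1]]}}

```text
time: 8.38
tcp_pos: [0.5457, 0.0589, 0.0574]
eef_rot: [0.978, 0.207, 0.0, 0.0]
contact_force: [-2.2, -0.3, 7.2]
width: 0.004
gripper_force: 3.5
```

Call:
{"name": "apply_moves", "arguments": {"motion": [[[0,0,-0.03],[0,0,0],1],[[0,0,-0.1],[0,0,0],1],[[0,0,0],[0,0,0],1],[[0.04,-0.08,0],[0,0,0],1],[[0.036,-0.08,0],[0,0,0],1]]}}

```text
time: 9.0
tcp_pos: [0.5467, 0.1121, 0.0953]
eef_rot: [0.978, 0.206, -0.0, -0.0]
contact_force: [0.5, 0.4, -0.1]
width: -0.001
gripper_force: 0.0
```

Call:
{"name": "apply_moves", "arguments": {"motion": [[[0,0,0],[0,0,0],1],[[0,0,0],[0,0,0],1],[[0,0,0],[0,0,0],1]]}}

```text
time: 9.38
tcp_pos: [0.5468, 0.1105, 0.0956]
eef_rot: [0.979, 0.206, -0.0, 0.0]
contact_force: [-0.0, 0.4, 0.4]
width: 0.004
gripper_force: 0.0
```

```bash
python3 - <<'E'
from h import *
m=imaging.camera_model("side");p,d=imaging.capture("side")
for c,n in(('blue',(264,246)),('yellow',(257,227))):
    k=blob(p,c,n,14);v,u=np.nonzero(k)
    P=np.array(m['origin'])+rays(m,np.c_[u,v])*d[v,u][:,None];print(c,len(u),np.percentile(P[:,2],[20,50,80,95]))
E
```

```text
blue 88 [0.06056522 0.06163226 0.06268844 0.06354896]
yellow 117 [0.05442173 0.0608408  0.0620221  0.0629346 ]
```

Yellow is down at z≈0.062 as well. Now green.

Call:
{"name": "apply_moves", "arguments": {"motion": [[[0,-0.004,0.04],[0,0,0],1],[[0,0,0.03],[0,0,0],1],[[0,0,0.01],[0,0,0],1],[[0,0,0.01],[0,0,0],1],[[0,0,0],[0,0,0],1]]}}

```text
time: 10.05
tcp_pos: [0.5462, 0.1129, 0.0689]
eef_rot: [0.978, 0.207, -0.0, 0.0]
contact_force: [-1.8, -0.6, 1.4]
width: -0.005
gripper_force: 1.0
```

Call:
{"name": "apply_moves", "arguments": {"motion": [[[0,0,0.01],[0,0,0],1],[[0,0,0.01],[0,0,0],1],[[0,0,0.01],[0,0,0],1],[[0,0,0],[0,0,0],1],[[0,0,0],[0,0,0],1]]}}

```text
time: 10.68
tcp_pos: [0.5466, 0.1131, 0.06]
eef_rot: [0.978, 0.207, 0.0, 0.0]
contact_force: [-0.8, -0.9, 3.0]
width: 0.0
gripper_force: 1.5
```

Call:
{"name": "apply_moves", "arguments": {"motion": [[[0,0,0.005],[0,0,0],1],[[0,0,0.004],[0,0,0],1],[[0,0,0],[0,0,0],1],[[0,0,0],[0,0,0],1]]}}

```text
time: 11.18
tcp_pos: [0.5466, 0.1131, 0.0576]
eef_rot: [0.978, 0.207, 0.0, 0.0]
contact_force: [-2.3, -1.0, 6.5]
width: 0.001
gripper_force: 3.3
```

Call:
{"name": "apply_moves", "arguments": {"motion": [[[0,0,-0.03],[0,0,0],1],[[0,0,-0.1],[0,0,0],1],[[0,0,-0.2],[0,0,0],1],[[0,0,-0.2],[0,0,0],1],[[0,0,-0.1],[0,0,0],1]]}}

```text
time: 11.8
tcp_pos: [0.5476, 0.1136, 0.25]
eef_rot: [0.978, 0.207, 0.003, 0.0]
contact_force: [1.4, 0.3, -0.4]
width: -0.002
gripper_force: 0.0
```

Call:
{"name": "apply_moves", "arguments": {"motion": [[[-0.1,0.1,0],[0,0,0],1],[[-0.1,0.1,0],[0,0,0],1],[[-0.1,0.1,0],[0,0,0],1],[[0,0,0],[0,0,0],1],[[0,0,0],[0,0,0],1]]}}

```text
time: 12.42
tcp_pos: [0.5008, -0.0051, 0.2465]
eef_rot: [0.978, 0.207, 0.0, -0.0]
contact_force: [1.0, 0.2, 0.7]
width: -0.001
gripper_force: 0.0
```

```bash
python3 - <<'E'
from h import *
m=imaging.camera_model("side");p,d=imaging.capture("side")
cv2.imwrite("pics/side4.png",p[:,:,::-1])
for c,n in(('blue',(264,246)),('yellow',(257,227)),('green',(251,209)),('red',(245,193))):
    k=blob(p,c,n,14);v,u=np.nonzero(k)
    if len(u)==0: print(c,0);continue
    P=np.array(m['origin'])+rays(m,np.c_[u,v])*d[v,u][:,None];print(c,len(u),np.percentile(P[:,2],[20,50,80,95]))
E
```

```text
blue 96 [0.06045607 0.06157108 0.06260006 0.06328813]
yellow 110 [0.05618193 0.06072023 0.06206528 0.0629332 ]
green 60 [0.0608091  0.06174344 0.06230892 0.06348383]
red 80 [0.05822216 0.06733502 0.07072483 0.24772649]
```

View pics/side4.png

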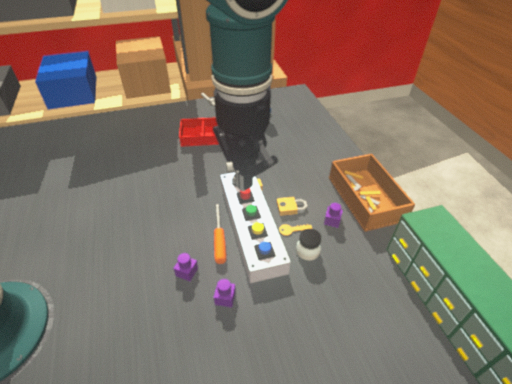

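The view shows blue (264,247), yellow (258,228) and green (251,211) all down at z≈0.062. Red (245,194) is still up at about 0.071, nothing else has moved, and the arm is clear.

```bash
python3 -c "
from cell import order
print(order.sign_off())"
```

```text
the job is handed in; nothing more can be done
None
```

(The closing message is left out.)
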